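# Clear the pill mill, mesh its beaker and hold it down to run

### The job

Put the two crumpled papers lying on the pill mill's deck into the small waste bin, then set the grinding beaker upright on the mill's toothed drive, turning it until the splines mesh and it slides home. Press it fully down against the spring deck and finish while still holding it pressed there by hand - the mill only runs while it is held down. Leave the bin upright and do not shift any of the other toiletries.

Things in the scene. Friction and masses are not known exactly. Their poses are not given: they have to be found in the camera images.
- mill: Cordless pill mill, a fixed round white motor base, 112 mm in diameter and 55 mm high, standing on the counter; origin at the centre of its underside, z up. On top lies the round aluminium spring deck (92 mm across), its upper face 62 mm above the counter, and the black drive stands up through the deck's centre.
- drive: Black toothed drive of the mill: round stem 20 mm thick, tapering to 10 mm over its last 6 mm, with six upright teeth (4.5 mm wide, out to 17 mm from the axis) at 0, 60, 120.. degrees from its x axis. Origin on the axis level with the unpressed deck's face, z up; teeth end 9 mm and stem 19 mm above it. Stiff geared motor: turns only under about 0.25 N m.
- deck (a joint): Sinking of the mill's spring deck: 0 m as it stands up, 0.006 m fully down on its stop. The spring takes 4 N to start moving and about 10 N to reach the stop. Deck down = mill runs; it springs up when let go.
- beaker: Closed grinding beaker, 109 mm high, about 240 g, standing upright; origin at the centre of its underside, z up. White foot and steel wall 64 mm across, black lid 68 mm across up to 85 mm, then a black six-sided knob from 85 to 109 mm, 40 mm across flats; the flats face 0, 60, 120.. degrees from its x axis.
- knob (a point): Centre of the beaker's six-sided knob, 97 mm above the beaker's underside; axes as the beaker's.
- socket (a point): Mouth centre of the socket in the beaker's underside (40 mm wide, 28 mm deep), axes as the beaker's. Six ribs in it (4.5 mm wide, 2 to 14 mm up, inner ends on a 23 mm circle); the gaps lie at 0, 60, 120.. degrees from x, like the knob's flats. With gaps over the teeth (about 7 degrees of play each way) it slides down to the deck; otherwise the ribs stop on the teeth, 7 mm higher.
- wad_a: Crumpled paper, a chunky lump about 23 mm across and 20 mm high, 10 g, lying on the mill's deck; origin at the centre of its underside, z up.
- wad_b: Second crumpled paper, like wad_a, on the other side of the drive.
- bin: Small white open waste bin, round, 95 mm high, 96 mm in diameter at the foot and 120 mm at the rim, wall 3 mm, floor 4 mm thick, 350 g, loose on the counter; origin at the centre of its underside, z up.
- jar: Bystander: green glass jar with a cork-look lid, 70 mm in diameter, 90 mm high; origin at the centre of its underside.
- splitter: Bystander: orange pill splitter, 82 x 42 x 23 mm, lying on the counter; origin at the centre of its underside, length along its x.
- cleaner: Bystander: chrome tongue cleaner, a flat hoop of wire 140 mm long and 60 mm wide, lying along its x; origin near its middle, at counter level.
- mirror: Bystander: black compact mirror standing open, base 74 mm in diameter, 85 mm high; origin at the centre of the base's underside.
- pot: Bystander: lidded steel pot for cotton buds, 58 mm in diameter, 72 mm high; origin at the centre of its underside.
Things that resemble listed ones, but are neither listed nor needed, are in the scene too. Leave any orange look-alike of the bin alone.

How it is judged:
By the outcome, as a careful person would: the job done as asked, in the order asked, and still so for the second after the job is handed in, while the arm keeps its last pose, push and grip.
It also fails if it takes over 66 s, if anything falls off the work surface, if the arm or the gripper's body presses on something with over 40 N, if the wrist force passes 120 N, or if a joint passes its speed limit or range.

### The arm

A 6-joint arm with a two-finger parallel gripper is mounted at the origin on the work surface. World frame = base frame: x ahead of the robot, y to its left, z up, the work surface at z = 0. Lengths are in mm, angles in rad, forces in N, time in s.
With the tool pointing down it reaches from about 350 to 875 mm from the base axis. Payload 4.2 kg.
Tool frame: the origin (TCP) lies midway between the tips of the shut fingers; the grasp point (between the pads) lies grip_point_offset behind it (grip_point_offset is the distance from the TCP to the grasp point, in mm); y points along the fingers, z is the direction in which the jaws open and shut, and the axes are right-handed (so a half turn about y gives the same grasp; the last joint's range is limited). The gripper opens to 87 mm and grips with 3 to 60 N. Pads are 19 mm wide; open, the fingers measure 117 mm over their backs; the gripper's body (75 mm by 190 mm) begins 51 mm behind the grasp point.
Start: joints at [1.398, 0.385, 0.008, 0, -1.194, -0.259], TCP at [261.533, 567.626, 222.55] pointing down, gripper open.
Joint ranges: [-3.14, 3.14], [-1.21, 2.06], [-1.07, 1.41], [-3.16, 2.05], [-2.99, -0.16], [-3.1, 3.1]. Speed limits (rad/s): [2.79, 2.79, 3.14, 3.14, 3.14, 3.14].

### API

Orientations are given as a rotation vector (axis times angle).
In Python, from rig import get_obs, get_image, camera_model, hand_in, grip_point_offset gives the robot as it stands. The module is installed in compiled form; this text tells all that it offers.
- The arm moves only by the tool drive_tool, never from a script. Its argument "commands" is a list of rows, each a list of 7 numbers: the turn, a rotation vector about the tool's x, y, z in rad, then the shift along the tool's x, y, z in cm, then the finger opening in cm, from 0 to 8.7. In form: [[ax, ay, az, dx, dy, dz, fingers], ...]. A call has 1 to 20 rows; each row shifts and turns the pose as measured when the row begins, along the tool's axes as they then stand; what a row does not reach is not made up. A row lasts 1/8 s, in which the tool goes at most 62.5 mm and 10.7 degrees, less where a joint would pass 70% of its speed; a pose out of reach is approached as far as the arm can. A call is refused whole if a number of a shift passes 6.25 or a number of a turn 0.188, either way. A call with a gripper value outside its range is refused whole. The fingers move at their own pace and stop on an object; "grip_force" is the grip in N (left out, the last holds). Time passes only in rows, so rows that do not move let the fingers close. It gives the time, the measured TCP pose, the force and the opening at its end, in the units of the state.
- get_obs(): the state, without advancing time (a new reading comes with each control period).
- get_image(name): name is "side" or "top" or "wrist"; returns the picture (384x512x3 uint8, red, green, blue); there is no depth.
- camera_model(name): a dict with "vertical_fov" (degrees; the focal length in pixels is half the picture's height over the tangent of half this angle, whatever the lens; pixels are square), "cx", "cy" (the principal point, pixels), "origin" and "rotation" of the camera in the world. Camera axes: x right, y down, z forward; pixel columns grow to the right and rows downward; lengths in mm; the calibration is good to about 2 mm. The wrist camera is an equidistant fisheye: a pixel r from the principal point sees the ray r / f radians off the axis. A picture is of the moment at which its call begins: read the wrist's pose just before it. camera_model takes no time and is no camera call; for the wrist camera it gives the pose at the moment of the call.
- hand_in(): hands the job in, once; it reports no verdict.
The state is a dict: "time_s": time; "q": joint angles; "qd": joint speeds; "joint_torque": joint torques, N m; "tcp_pos": TCP position; "orientation": TCP orientation; "wrist_force": force on the tool from outside, world axes, zero at the start; "moment": the same for the moment, N m; "width": finger opening in mm.
Only numpy, scipy, OpenCV 4.12 (cv2) and the standard library are available. Lean on these libraries where they do the work, as an engineer would, in place of code of your own. Each camera call takes 0.05 s, during which the arm holds its last target.

## Working session

There is one attempt and no reset: what is moved stays moved. The work goes in short steps, Python scripts to look and compute and a tool call to move; the robot and the scene stay as the last step left them, time stands still between calls to the robot, and variables do not carry over. Pictures are saved under pics/ and viewed, and the job is handed in when it is done.

Besides the shell and the picture viewer there is one more tool, called by a JSON object that holds its "op" and its "data", one argument or row to a line. drive_tool: Moves the arm, as the interface text tells. Its arguments: {"type":"object","properties":{"commands":{"type":"array","items":{"type":"array","items":{"type":"number"}}},"grip_force":{"type":"number"}},"required":["commands"]}

```bash
mkdir -p pics; cat > h.py <<'E'
import numpy as np, cv2
from rig import get_obs,get_image,camera_model,hand_in,grip_point_offset
from scipy.spatial.transform import Rotation as R
def snap(n,fn):
    m=camera_model(n); im=get_image(n); cv2.imwrite(fn,im[:,:,::-1]); np.savez(fn+'.npz',im=im,**{k:np.array(v) for k,v in m.items()}); return im,m
def ray(m,u,v,fish=False):
    f=192/np.tan(np.radians(float(m['vertical_fov']))/2)
    x=(u-m['cx']);y=(v-m['cy'])
    if fish:
        r=np.hypot(x,y);t=r/f; d=np.array([np.sin(t)*x/max(r,1e-9),np.sin(t)*y/max(r,1e-9),np.cos(t)])
    else: d=np.array([x/f,y/f,1.])
    Rm=np.array(m['rotation']); 
    if Rm.shape!=(3,3): Rm=R.from_rotvec(Rm).as_matrix()
    return np.array(m['origin']),Rm@d
def onz(m,u,v,z,fish=False):
    o,d=ray(m,u,v,fish); return o+d*(z-o[2])/d[2]
E
python3 - <<'E'
from h import *
np.set_printoptions(precision=4,suppress=True)
print(grip_point_offset); print(get_obs())
for n in ['side','top','wrist']:
    im,m=snap(n,f'pics/{n}0.png'); print(n,m)
E
```

```text
18.700000000000003
{'time_s': 0.0, 'q': array([ 1.3976,  0.3856,  0.0066, -0.0005, -1.194 , -0.2586]), 'qd': array([-0.0002, -0.0003,  0.0007,  0.0001, -0.0012,  0.0002]), 'joint_torque': array([ -0.0002, -39.0668,  18.7407,   4.2198,   0.0109,  -0.0002]), 'tcp_pos': array([261.2717, 567.0734, 221.4472]), 'orientation': array([-0.4345, -1.9802,  1.9847]), 'wrist_force': array([-1.0611, -0.3377, -1.3265]), 'moment': array([-0.0242, -0.0088, -0.0354]), 'width': 87.14139010249436}
side {'vertical_fov': 54.520306416065594, 'cx': 258.47583273253184, 'cy': 195.0149374104335, 'origin': array([  42.9084, -551.9082,  613.2712]), 'rotation': array([-2.0548,  0.8412, -0.429 ])}
top {'vertical_fov': 57.253058305424965, 'cx': 258.39591276877474, 'cy': 193.89837582354787, 'origin': array([410.7361, -11.4297, 949.5807]), 'rotation': array([-2.1823,  2.1202, -0.1574])}
wrist {'vertical_fov': 65.70646984690485, 'cx': 254.8469459210298, 'cy': 193.48395926148996, 'origin': array([320.2611, 539.5221, 383.4236]), 'rotation': array([ 1.6125, -2.521 , -0.3079])}
```

View pics/top0.png

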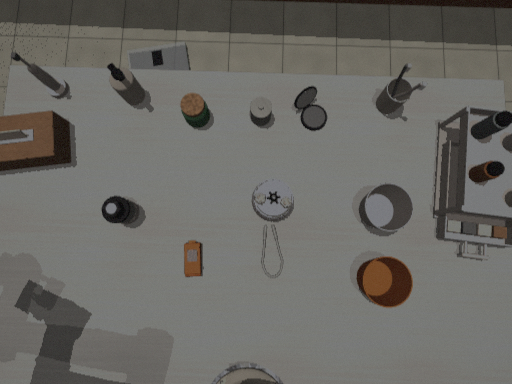

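View pics/side0.png

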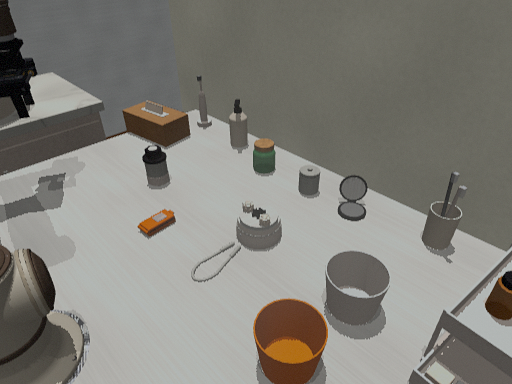

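View pics/wrist0.png

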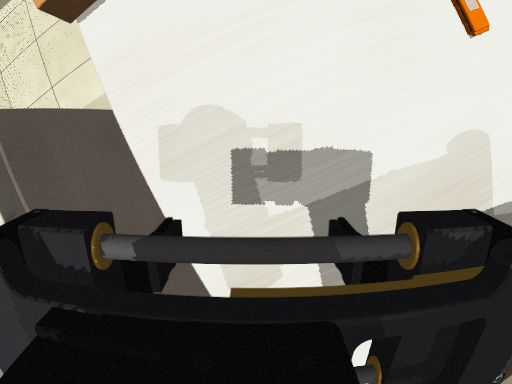

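Top view: mill at (273,199), with a wad on each side of the drive. The beaker (black lid, knob) is at (116,210), the white bin at (386,208) and its orange look-alike at (386,281). Possible mix-ups: the pot (261,111), the steel cup (395,95), the pump bottle (125,85), the amber bottles (490,125)/(486,172), and the orange bin. I'm checking my choices in close crops.

```bash
python3 - <<'E'
import cv2,numpy as np
t=cv2.imread('pics/top0.png'); s=cv2.imread('pics/side0.png')
def c(i,x,y,w,h,k): return cv2.resize(i[y:y+h,x:x+w],(w*k,h*k),interpolation=cv2.INTER_CUBIC)
a=c(t,243,170,60,60,5);b=c(t,90,180,60,60,5);d=c(s,225,190,60,60,5);e=c(s,125,130,60,60,5)
cv2.imwrite('pics/crop0.png',np.clip(np.vstack([np.hstack([a,b]),np.hstack([d,e])]).astype(int)*1.0,0,255).astype(np.uint8)[:600])
E
```

```text
(no output)
```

View pics/crop0.png

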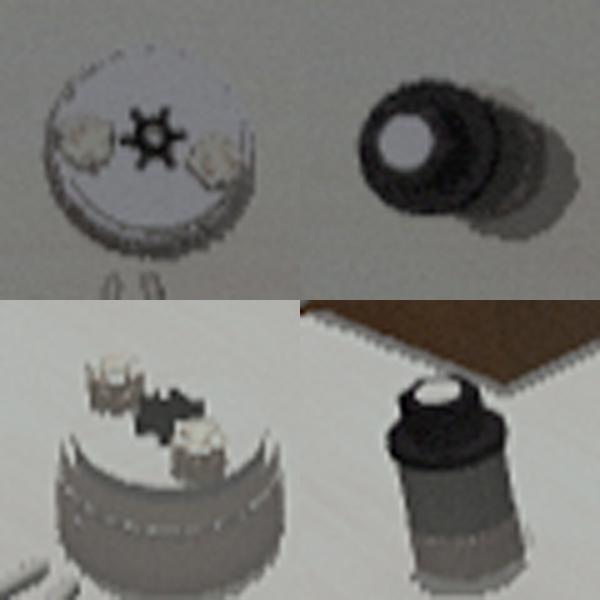

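```bash
python3 - <<'E'
from h import *
np.set_printoptions(precision=1,suppress=True)
m=np.load('pics/top0.png.npz'); s=np.load('pics/side0.png.npz')
print('drive',onz(m,274,197.4,78)); print('wA',onz(m,260.6,198.4,76),'wB',onz(m,285.6,202,76)); print('beaker',onz(m,111,208.4,109))
# side checks
print('side drive',onz(s,225+168/5.,190+112/5.,75),'wA',onz(s,225+115/5,190+82/5,76),'wB',onz(s,225+199/5,190+150/5,76),'bk',onz(s,125+140/5,130+90/5,109))
# bin: bottom/rim
im=m['im'].astype(int)
for p in [(361,208),(411,208),(386,185),(386,231)]: print('bin rim',onz(m,*p,95))
o=get_obs(); print(R.from_rotvec(o['orientation']).as_matrix())
E
python3 - <<'E'
import cv2,numpy as np
t=cv2.imread('pics/top0.png'); s=cv2.imread('pics/side0.png')
a=cv2.resize(t[170:320,340:440],(400,600),interpolation=cv2.INTER_CUBIC);b=cv2.resize(s[240:340,310:410],(400,400));b=np.vstack([b,np.zeros((200,400,3),np.uint8)])
cv2.imwrite('pics/crop1.png',np.hstack([a,b]))
E
```

```text
drive [526.  -54.1  78. ]
wA [522.8 -20.7  76. ] wB [515.6 -83.5  76. ]
beaker [484.  336.6 109. ]
side drive [523.5 -57.8  75. ] wA [520.9 -24.3  76. ] wB [513.  -88.8  76. ] bk [487.8 336.5 109. ]
bin rim [ 503.9 -266.6   95. ]
bin rim [ 507.5 -389.2   95. ]
bin rim [ 562.8 -329.2   95. ]
bin rim [ 449.6 -326.6   95. ]
[[-0.9 -0.  -0.4]
 [ 0.4 -0.  -0.9]
 [-0.  -1.   0. ]]
```

View pics/crop1.png

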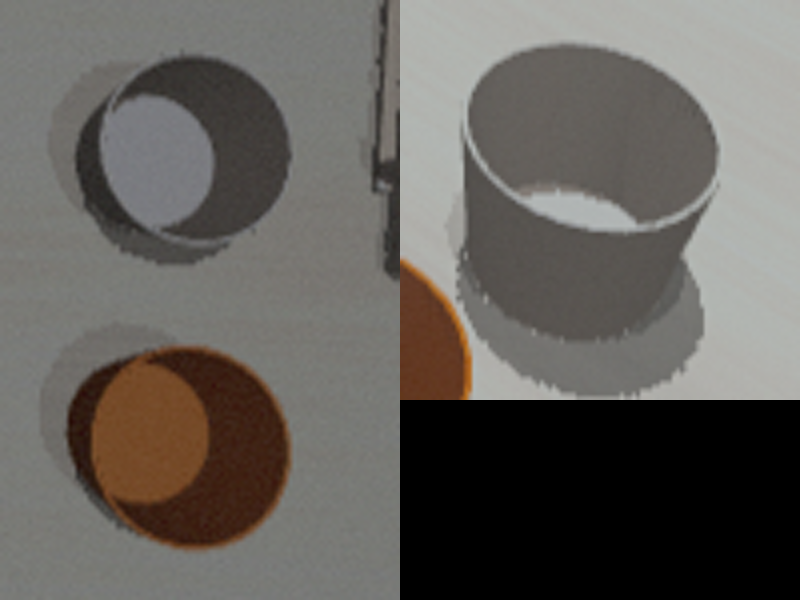

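{"op": "drive_tool", "data": {
  "commands": [
    [0,0.16,0,0,0,0,6],
    [0,0.16,0,0,0,0,6],
    [0,0.16,0,0,0,0,6],
    [0,0.16,0,0,0,0,5],
    [0,0.16,0,0,0,0,5],
    [0,0.16,0,0,0,0,5],
    [0,0.16,0,0,0,0,5],
    [0,0.16,0,0,0,0,5]
  ],
  "grip_force": 10
}}

```text
time_s: 1.15
tcp_pos: [260.5, 565.3, 217.7]
orientation: [-1.295, -1.066, 1.08]
wrist_force: [-0.1, -0.5, 0.1]
width: 50.1
```

```bash
cat > go.py <<'E'
import sys
from h import *
def delta(tx,ty,tz,yaw=None):
    o=get_obs(); M=R.from_rotvec(o['orientation']).as_matrix(); p=o['tcp_pos']
    d=M.T@(np.array([tx,ty,tz])-p)/10
    z=M[:,2]; cy=np.degrees(np.arctan2(z[1],z[0]))
    print('t %.2f tcp %s yaw(z) %.2f tilt y=%s width %.1f F %s'%(o['time_s'],np.round(p,1),cy,np.round(M[:,1],3),o['width'],np.round(o['wrist_force'],1)))
    print('shift cm tool x,y,z:',np.round(d,2))
    if yaw is not None:
        e=(yaw-cy+180)%360-180; print('ay total %.3f (for yaw err %.1f deg)'%(-np.radians(e),e))
if __name__=='__main__':
    a=[float(x) for x in sys.argv[1:]]; delta(*a)
E
python3 go.py 520 -10 200 173
```

```text
t 1.15 tcp [260.5 565.3 217.7] yaw(z) 169.44 tilt y=[-0.004 -0.009 -1.   ] width 50.1 F [-0.1 -0.5  0.1]
shift cm tool x,y,z: [-51.78   2.19 -36.06]
ay total -0.062 (for yaw err 3.6 deg)
```

{"op": "drive_tool", "data": {
  "commands": [
    [0,-0.03,0,-4.3,0,-3.0,5],
    [0,-0.03,0,-4.3,0,-3.0,5],
    [0,0,0,-4.4,0,-3.0,5],
    [0,0,0,-4.4,0,-3.0,5],
    [0,0,0,-4.4,0,-3.0,5],
    [0,0,0,-4.4,0,-3.0,5],
    [0,0,0,-4.4,0,-3.0,5],
    [0,0,0,-4.4,0,-3.0,5],
    [0,0,0,-4.4,0,-3.0,5],
    [0,0,0,-4.4,0,-3.0,5],
    [0,0,0,-4.4,0,-3.0,5],
    [0,0,0,-3.0,0,-2.0,5],
    [0,0,0,0,0,0,5]
  ]
}}

```text
time_s: 2.78
tcp_pos: [547.4, -5.5, 218.7]
orientation: [-1.269, -1.11, 1.131]
wrist_force: [-0.0, 0.2, -0.1]
width: 49.9
```

```bash
python3 go.py 522 -22 120 173; python3 -c "
from h import *
snap('wrist','pics/w1.png')"
```

```text
t 2.77 tcp [547.4  -5.5 218.7] yaw(z) 173.06 tilt y=[-0.006 -0.012 -1.   ] width 49.9 F [-0.   0.2 -0.1]
shift cm tool x,y,z: [-1.82  9.91  2.27]
ay total 0.001 (for yaw err -0.1 deg)
```

View pics/w1.png

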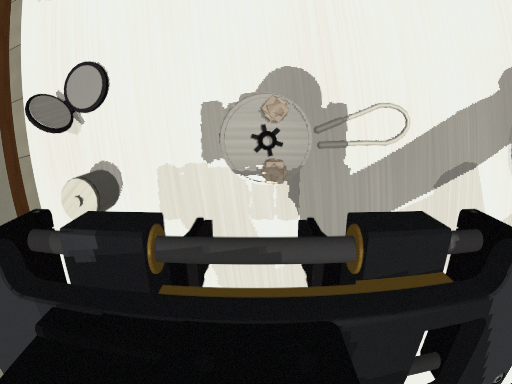

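The wrist view shows the mill with its drive at (267,141) and the wads at (275,109) and (275,170). The cleaner's hoop is to its right. Now measuring these.

```bash
cat > meas.py <<'E'
import sys
from h import *
np.set_printoptions(precision=1,suppress=True)
f=sys.argv[1]; x0,y0,x1,y1=map(int,sys.argv[2:6])
m=np.load(f+'.npz'); im=m['im']; 
hsv=cv2.cvtColor(im,cv2.COLOR_RGB2HSV)
sub=im[y0:y1,x0:x1]
mask=(sub.max(2)<70).astype(np.uint8)
n,l,st,ce=cv2.connectedComponentsWithStats(mask)
k=1+np.argmax(st[1:,4]); c=ce[k]+[x0,y0]
print('drive px',c,st[k]); C=onz(m,*c,71,True); print('drive world',C)
ys,xs=np.nonzero(l==k); P=np.array([onz(m,x+x0,y+y0,71,True)[:2] for x,y in zip(xs,ys)])
C0=(P.max(0)+P.min(0))/2; 
d=P-P.mean(0); r=np.hypot(*d.T); a=np.arctan2(d[:,1],d[:,0]); s=r>11
print('mean',P.mean(0),'rmax',r.max(),'teeth yaw mod60',np.degrees(np.angle(np.sum(np.exp(6j*a[s]))))/6,abs(np.mean(np.exp(6j*a[s]))))
# wads: brownish
w=((hsv[y0:y1,x0:x1,1]>45)&(sub.max(2)>70)).astype(np.uint8)
w=cv2.morphologyEx(w,cv2.MORPH_CLOSE,np.ones((3,3)))
n,l,st,ce=cv2.connectedComponentsWithStats(w)
for i in range(1,n):
    if st[i,4]>60: print('wad',ce[i]+[x0,y0],st[i],onz(m,*(ce[i]+[x0,y0]),74,True))
v=cv2.resize(sub,None,fx=5,fy=5,interpolation=cv2.INTER_CUBIC); cv2.imwrite(f.replace('.png','c.png'),v[:600,:800,::-1])
E
python3 meas.py pics/w1.png 210 85 325 195
```

```text
drive px [266.7 139.6] [ 42  40  31  31 347]
drive world [527.7 -52.   71. ]
mean [527.7 -52. ] rmax 16.79632495429484 teeth yaw mod60 -23.046632816275856 0.8749550306689806
wad [274.5 108.7] [ 52  11  27  26 493] [516.1 -83.1  74. ]
wad [274.2 170.9] [ 52  74  25  25 472] [523.8 -18.7  74. ]
```

View pics/w1c.png

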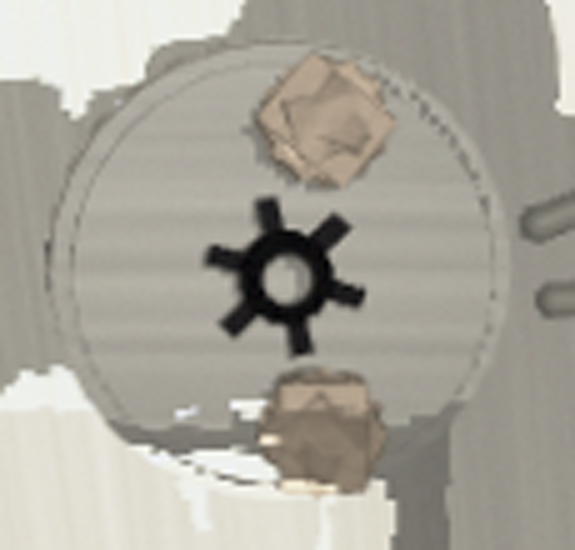

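```bash
python3 go.py 523.8 -18 65 175
```

```text
t 2.83 tcp [546.9  -4.6 218.7] yaw(z) 173.13 tilt y=[-0.007 -0.012 -1.   ] width 50.3 F [-0.2  0.6  0.6]
shift cm tool x,y,z: [-1.41 15.4   2.05]
ay total -0.033 (for yaw err 1.9 deg)
```

{"op": "drive_tool", "data": {
  "commands": [
    [-0.007,-0.015,-0.012,-1.4,3,2.0,5],
    [0,0,0,0,4,0,5],
    [0,0,0,0,4,0,5],
    [0,0,0,0,1,0,5],
    [0,0,0,0,0,0,5]
  ]
}}

```text
time_s: 3.45
tcp_pos: [524.6, -12.2, 98.3]
orientation: [-1.257, -1.142, 1.133]
wrist_force: [0.6, 0.7, 0.1]
width: 50.2
```

```bash
python3 go.py 523.8 -18 65 175;python3 -c "
from h import *
snap('wrist','pics/w2.png')"
```

```text
t 3.45 tcp [524.6 -12.2  98.3] yaw(z) 174.38 tilt y=[ 0.006  0.001 -1.   ] width 50.2 F [0.6 0.7 0.1]
shift cm tool x,y,z: [-0.59  3.33  0.05]
ay total -0.011 (for yaw err 0.6 deg)
```

View pics/w2.png

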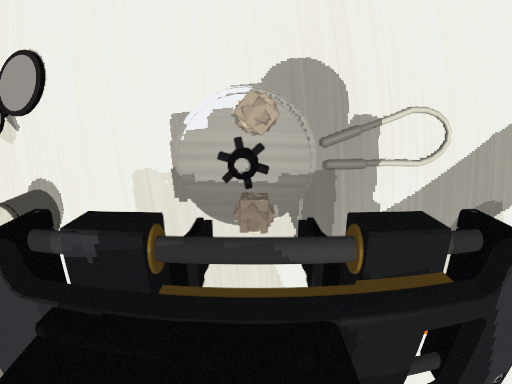

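The wad at (254,212) lies between the fingers. Next I go down, close and lift.

{"op": "drive_tool", "data": {
  "commands": [
    [0,0,0,-0.6,1.6,0,5],
    [0,0,0,0,1.6,0,5],
    [0,0,0,0,0.1,0,5],
    [0,0,0,0,0,0,1.0],
    [0,0,0,0,0,0,1.0],
    [0,0,0,0,0,0,1.0],
    [0,0,0,0,0,0,1.0]
  ],
  "grip_force": 8
}}

```text
time_s: 4.38
tcp_pos: [531.2, -15.8, 74.3]
orientation: [-1.266, -1.16, 1.123]
wrist_force: [-1.1, 0.7, -0.0]
width: 26.4
```

```bash
python3 go.py 523.8 -18 65 175
```

```text
t 4.38 tcp [531.2 -15.8  74.3] yaw(z) 174.57 tilt y=[ 0.025  0.005 -1.   ] width 26.4 F [-1.1  0.7 -0. ]
shift cm tool x,y,z: [-0.3   0.91  0.74]
ay total -0.008 (for yaw err 0.4 deg)
```

{"op": "drive_tool", "data": {
  "commands": [
    [0,0,0,0,0,0,1.0]
  ]
}}

```text
time_s: 4.5
tcp_pos: [531.2, -15.8, 74.4]
orientation: [-1.266, -1.16, 1.123]
wrist_force: [-0.2, 0.4, 0.2]
width: 26.1
```

```bash
python3 go.py 523.8 -18 65 175;python3 -c "
from h import *
snap('wrist','pics/w3.png');i,m=snap('side','pics/s3.png');cv2.imwrite('pics/s3c.png',cv2.resize(i[140:280,190:330,::-1],None,fx=4,fy=4))"
```

```text
t 4.50 tcp [531.2 -15.8  74.4] yaw(z) 174.57 tilt y=[ 0.025  0.005 -1.   ] width 26.1 F [-0.2  0.4  0.2]
shift cm tool x,y,z: [-0.3   0.92  0.74]
ay total -0.008 (for yaw err 0.4 deg)
```

View pics/w3.png

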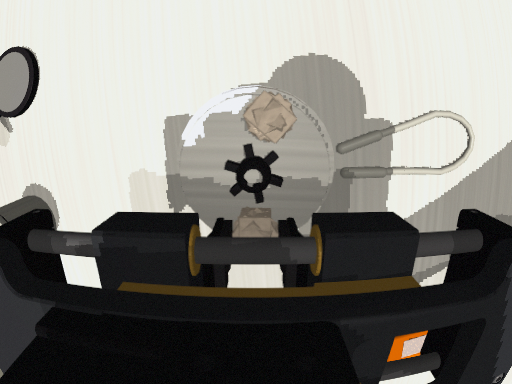

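View pics/s3c.png

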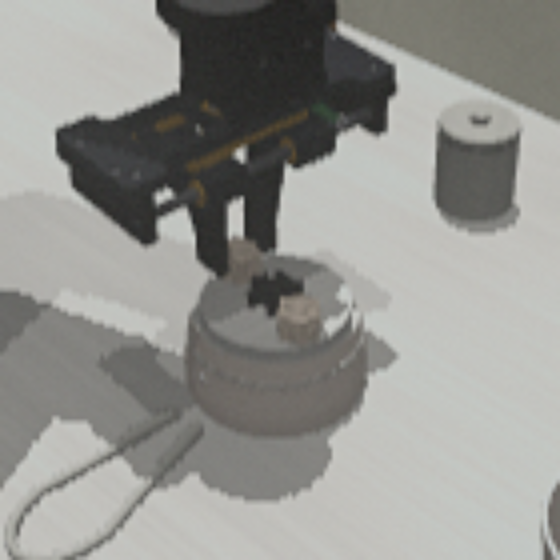

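The fingers stopped 9 mm too high and 7 mm off in x, so I'm re-opening, correcting and regripping lower.

{"op": "drive_tool", "data": {
  "commands": [
    [0,0,0,0,0,0,5],
    [0,0,0,0,0,0,5],
    [0.024,0,0,0,0,0.5,5],
    [0,0,0,0,0,0,5]
  ]
}}

```text
time_s: 5.1
tcp_pos: [525.8, -15.3, 74.0]
orientation: [-1.246, -1.142, 1.135]
wrist_force: [0.4, 0.1, -0.2]
width: 48.8
```

```bash
python3 go.py 523.8 -18 65 175
```

```text
t 5.10 tcp [525.8 -15.3  74. ] yaw(z) 174.57 tilt y=[-0.001  0.007 -1.   ] width 48.8 F [ 0.4  0.1 -0.2]
shift cm tool x,y,z: [-0.29  0.9   0.17]
ay total -0.007 (for yaw err 0.4 deg)
```

{"op": "drive_tool", "data": {
  "commands": [
    [0,0,0,-0.2,0.6,0.1,5],
    [0,0,0,0,0,0,5]
  ]
}}

```text
time_s: 5.35
tcp_pos: [524.4, -17.3, 67.4]
orientation: [-1.246, -1.141, 1.135]
wrist_force: [0.0, -0.1, -1.2]
width: 50.3
```

```bash
python3 go.py 523.8 -18 65 175;python3 -c "
from h import *
snap('wrist','pics/w4.png')"
```

```text
t 5.35 tcp [524.4 -17.3  67.4] yaw(z) 174.57 tilt y=[-0.001  0.007 -1.   ] width 50.3 F [ 0.  -0.1 -1.2]
shift cm tool x,y,z: [-0.08  0.24  0.05]
ay total -0.008 (for yaw err 0.4 deg)
```

View pics/w4.png

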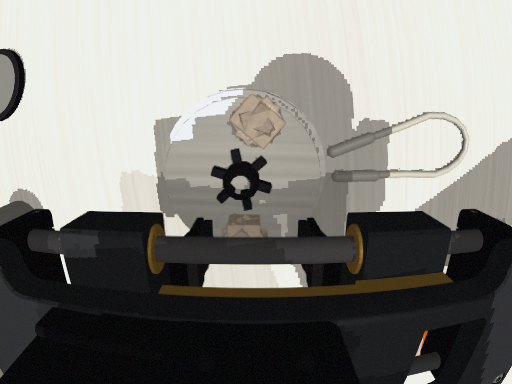

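{"op": "drive_tool", "data": {
  "commands": [
    [0,0,0,-0.1,0.25,-0.4,5],
    [0,0,0,0,0,0,3.5],
    [0,0,0,0,0,0,1],
    [0,0,0,0,0,0,1],
    [0,0,0,0,0,0,1]
  ]
}}

```text
time_s: 6.02
tcp_pos: [529.2, -18.7, 65.1]
orientation: [-1.247, -1.142, 1.134]
wrist_force: [0.1, 0.5, 0.1]
width: 26.6
```

```bash
python3 go.py 523.8 -18 65 175
```

```text
t 6.03 tcp [529.2 -18.7  65.1] yaw(z) 174.58 tilt y=[-0.     0.007 -1.   ] width 26.6 F [0.1 0.5 0.1]
shift cm tool x,y,z: [0.01 0.02 0.54]
ay total -0.007 (for yaw err 0.4 deg)
```

{"op": "drive_tool", "data": {
  "commands": [
    [0,0,0,0,0,0,1],
    [0,0,0,0,-2,0,1],
    [0,0,0,0,-4,0,1],
    [0,0,0,0,-4,0,1],
    [0,0,0,0,-3,0,1],
    [0,0,0,0,0,0,1]
  ]
}}

```text
time_s: 6.78
tcp_pos: [528.6, -19.7, 198.6]
orientation: [-1.246, -1.141, 1.136]
wrist_force: [0.3, -0.4, -0.9]
width: 26.5
```

```bash
python3 go.py 510 -333 150 175;python3 -c "
from h import *
snap('wrist','pics/w5.png')
snap('side','pics/s5.png')"
```

```text
t 6.78 tcp [528.6 -19.7 198.6] yaw(z) 174.59 tilt y=[-0.002  0.007 -1.   ] width 26.5 F [ 0.3 -0.4 -0.9]
shift cm tool x,y,z: [-31.39   4.65  -1.12]
ay total -0.007 (for yaw err 0.4 deg)
```

View pics/w5.png

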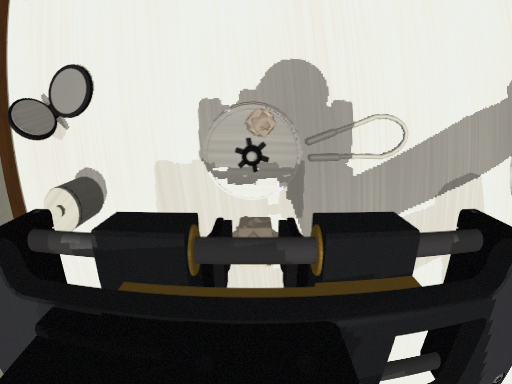

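View pics/s5.png

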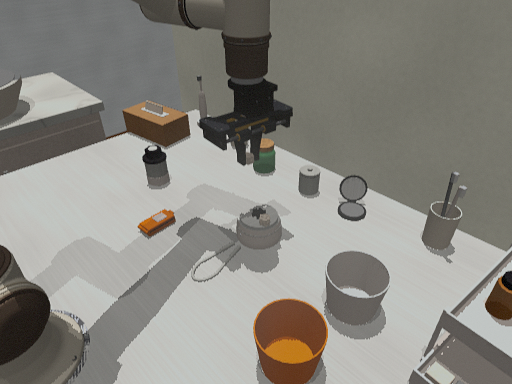

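The wad is in the jaws, seen at (255,228), and wad B is still on the deck. Now carrying it to the bin.

{"op": "drive_tool", "data": {
  "commands": [
    [0,0,0,-3,0,-0.1,1],
    [0,0,0,-5,0,-0.2,1],
    [0,0,0,-5,0,-0.2,1],
    [0,0,0,-5,0,-0.2,1],
    [0,0,0,-5,0,-0.2,1],
    [0,0,0,-4,0,-0.2,1],
    [0,0,0,-2,0,0,1],
    [0,0,0,0,0,0,1]
  ]
}}

```text
time_s: 7.88
tcp_pos: [503.8, -315.8, 179.6]
orientation: [-1.219, -1.121, 1.148]
wrist_force: [0.4, 0.1, -0.5]
width: 26.7
```

```bash
python3 go.py 506 -335 150 175;python3 -c "
from h import *
snap('wrist','pics/w6.png')"
```

```text
t 7.88 tcp [ 503.8 -315.8  179.6] yaw(z) 174.67 tilt y=[-0.033  0.012 -0.999] width 26.7 F [ 0.4  0.1 -0.5]
shift cm tool x,y,z: [-1.92  2.92 -0.5 ]
ay total -0.006 (for yaw err 0.3 deg)
```

View pics/w6.png

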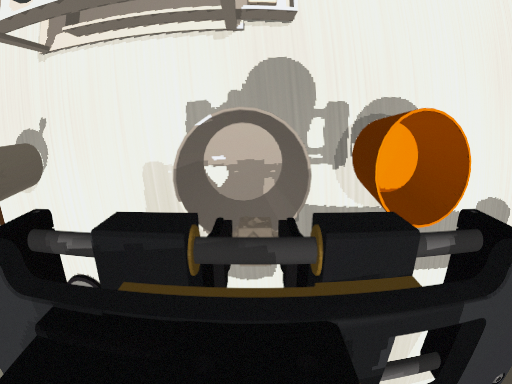

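```bash
python3 - <<'E'
from h import *
m=np.load('pics/w6.png.npz')
L=onz(m,174,172,95,True);Rr=onz(m,311,172,95,True);T=onz(m,242,108,95,True)
print(L,Rr,T,(L+Rr)/2)
E
```

```text
[ 566.61718537 -345.30401594   95.        ] [ 450.1758841  -333.40644152   95.        ] [ 503.48403112 -392.1691464    95.        ] [ 508.39653474 -339.35522873   95.        ]
```

{"op": "drive_tool", "data": {
  "commands": [
    [-0.033,0,0.012,-1.0,0,-0.3,1],
    [0,0,0,-0.8,0,0,1],
    [0,0,0,0,2,0,1],
    [0,0,0,0,3,0,1],
    [0,0,0,0,2,0,1],
    [0,0,0,0,0,0,1]
  ]
}}

```text
time_s: 8.68
tcp_pos: [506.9, -328.0, 108.2]
orientation: [-1.247, -1.146, 1.149]
wrist_force: [-0.6, -0.4, 0.5]
width: 26.5
```

```bash
python3 go.py 508 -334 80 175
```

```text
t 8.68 tcp [ 506.9 -328.   108.2] yaw(z) 175.20 tilt y=[-0.002 -0.001 -1.   ] width 26.5 F [-0.6 -0.4  0.5]
shift cm tool x,y,z: [-0.58  2.82 -0.17]
ay total 0.004 (for yaw err -0.2 deg)
```

{"op": "drive_tool", "data": {
  "commands": [
    [0,0,0,-0.5,1,0,1],
    [0,0,0,0,2,0,1],
    [0,0,0,0,0.6,0,1],
    [0,0,0,0,0,0,4.5],
    [0,0,0,0,0,0,4.5],
    [0,0,0,0,0,0,4.5],
    [0,0,0,0,-3,0,4.5],
    [0,0,0,0,-4,0,4.5],
    [0,0,0,0,-4,0,4.5],
    [0,0,0,0,-1,0,4.5],
    [0,0,0,0,0,0,4.5]
  ]
}}

```text
time_s: 10.05
tcp_pos: [509.0, -333.7, 200.2]
orientation: [-1.255, -1.152, 1.149]
wrist_force: [-1.0, 0.0, -0.6]
width: 45.0
```

```bash
python3 go.py 516 -83 185 188;python3 -c "
from h import *
snap('wrist','pics/w7.png')"
```

```text
t 10.05 tcp [ 509.  -333.7  200.2] yaw(z) 175.33 tilt y=[ 0.007 -0.005 -1.   ] width 45.0 F [-1.   0.  -0.6]
shift cm tool x,y,z: [25.05  1.41  1.36]
ay total -0.221 (for yaw err 12.7 deg)
```

View pics/w7.png

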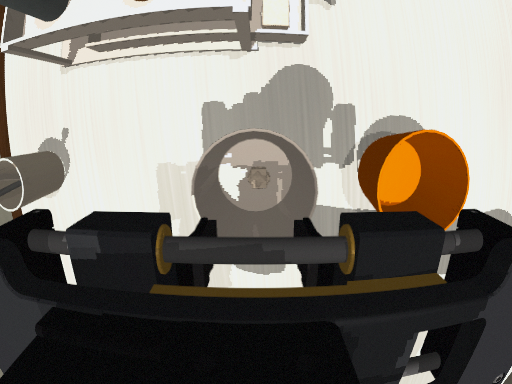

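Wad A lies on the bin floor at (258,177). Next is wad B.

{"op": "drive_tool", "data": {
  "commands": [
    [0,0.08,0,3,0,0,5],
    [0,0.08,0,4,0,0,5],
    [0,0,0,4.5,0,1,5],
    [0,0,0,4.5,0,1,5],
    [0,0,0,4,0,1,5],
    [0,0,0,3,0,1,5],
    [0,0,0,2,0,0.5,5],
    [0,0,0,0,0,0,5]
  ]
}}

```text
time_s: 11.1
tcp_pos: [511.8, -70.8, 184.3]
orientation: [-1.306, -1.008, 1.035]
wrist_force: [0.4, 1.3, -0.4]
width: 50.0
```

```bash
python3 go.py 516 -83 80 165;python3 -c "
from h import *
snap('wrist','pics/w8.png')"
```

```text
t 11.10 tcp [511.8 -70.8 184.3] yaw(z) 165.68 tilt y=[-0.02  -0.002 -1.   ] width 50.0 F [ 0.4  1.3 -0.4]
shift cm tool x,y,z: [-1.01 10.42 -0.91]
ay total 0.012 (for yaw err -0.7 deg)
```

View pics/w8.png

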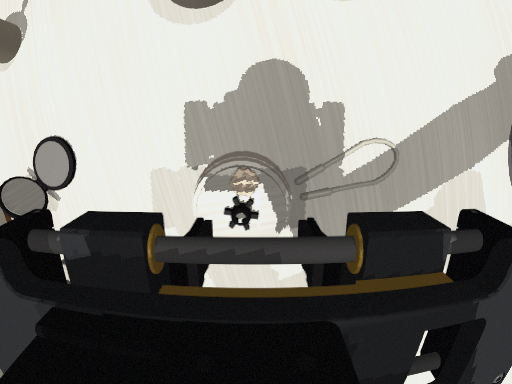

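```bash
python3 meas.py pics/w8.png 205 155 290 232
```

```text
drive px [241.  212.2] [ 20  41  33  33 493]
drive world [527.  -53.9  71. ]
mean [527.1 -53.9] rmax 17.64911152055665 teeth yaw mod60 -23.718932216580225 0.6816667936607762
wad [244.  180.3] [ 25  11  29  29 573] [516.  -84.1  74. ]
```

View pics/w8c.png

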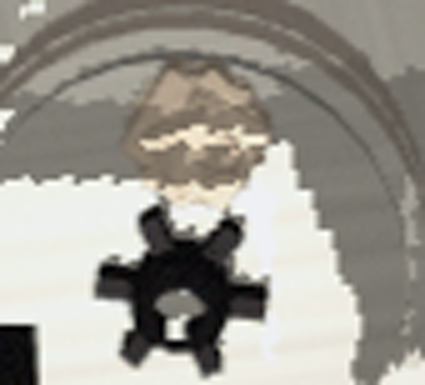

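{"op": "drive_tool", "data": {
  "commands": [
    [-0.02,0,0,-1.2,0,-0.7,5],
    [0,0,0,-0.2,2,0,5],
    [0,0,0,0,3,0,5],
    [0,0,0,0,3,0,5],
    [0,0,0,0,1,0,5],
    [0,0,0,0,0,0,5]
  ]
}}

```text
time_s: 11.9
tcp_pos: [515.3, -96.1, 90.9]
orientation: [-1.329, -1.015, 1.021]
wrist_force: [1.0, 1.3, 0.6]
width: 49.8
```

```bash
python3 go.py 515.5 -85.5 65 165
```

```text
t 11.90 tcp [515.3 -96.1  90.9] yaw(z) 165.19 tilt y=[ 0.002 -0.009 -1.   ] width 49.8 F [1.  1.3 0.6]
shift cm tool x,y,z: [1.05 2.58 0.26]
ay total 0.003 (for yaw err -0.2 deg)
```

{"op": "drive_tool", "data": {
  "commands": [
    [0,0,-0.009,0.8,0,0.1,5],
    [0,0,0,0,0,0,5]
  ]
}}

```text
time_s: 12.15
tcp_pos: [517.9, -88.1, 92.7]
orientation: [-1.326, -1.023, 1.011]
wrist_force: [0.6, -0.3, 0.8]
width: 49.6
```

```bash
python3 go.py 515.5 -85.5 65 165
```

```text
t 12.15 tcp [517.9 -88.1  92.7] yaw(z) 165.17 tilt y=[ 0.009  0.    -1.   ] width 49.6 F [ 0.6 -0.3  0.8]
shift cm tool x,y,z: [0.18 2.77 0.33]
ay total 0.003 (for yaw err -0.2 deg)
```

{"op": "drive_tool", "data": {
  "commands": [
    [0.006,0,0,0.1,1,0.3,5],
    [0,0,0,0.1,1,0,5],
    [0,0,0,0,0.5,0,5],
    [0,0,0,0,0,0,5]
  ]
}}

```text
time_s: 12.65
tcp_pos: [516.0, -84.7, 66.8]
orientation: [-1.321, -1.021, 1.014]
wrist_force: [0.5, -0.5, -0.2]
width: 50.0
```

```bash
python3 go.py 515.5 -85.5 65 165;python3 -c "
from h import *
snap('wrist','pics/w9.png')"
```

```text
t 12.65 tcp [516.  -84.7  66.8] yaw(z) 165.22 tilt y=[ 0.004  0.002 -1.   ] width 50.0 F [ 0.5 -0.5 -0.2]
shift cm tool x,y,z: [-0.09  0.18  0.03]
ay total 0.004 (for yaw err -0.2 deg)
```

View pics/w9.png

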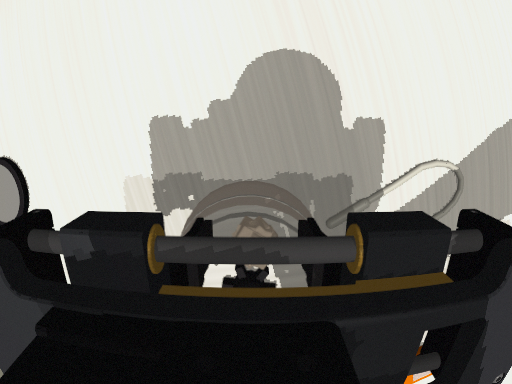

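Wad B is centred at (255,228) between the fingers, so I'm closing and lifting.

{"op": "drive_tool", "data": {
  "commands": [
    [0,0,0,0,0.15,0,3.5],
    [0,0,0,0,0,0,1],
    [0,0,0,0,0,0,1],
    [0,0,0,0,0,0,1],
    [0,0,0,0,0,0,1],
    [0,0,0,0,-2,0,1],
    [0,0,0,0,-4,0,1],
    [0,0,0,0,-4,0,1],
    [0,0,0,0,-3,0,1],
    [0,0,0,0,0,0,1]
  ]
}}

```text
time_s: 13.95
tcp_pos: [515.4, -85.1, 199.6]
orientation: [-1.321, -1.021, 1.014]
wrist_force: [-0.1, -1.3, -0.7]
width: 27.6
```

```bash
python3 go.py 508 -334 185 165;python3 -c "
from h import *
snap('wrist','pics/w10.png')"
```

```text
t 13.95 tcp [515.4 -85.1 199.6] yaw(z) 165.21 tilt y=[ 0.004  0.002 -1.   ] width 27.6 F [-0.1 -1.3 -0.7]
shift cm tool x,y,z: [-24.26   1.41  -5.63]
ay total 0.004 (for yaw err -0.2 deg)
```

View pics/w10.png

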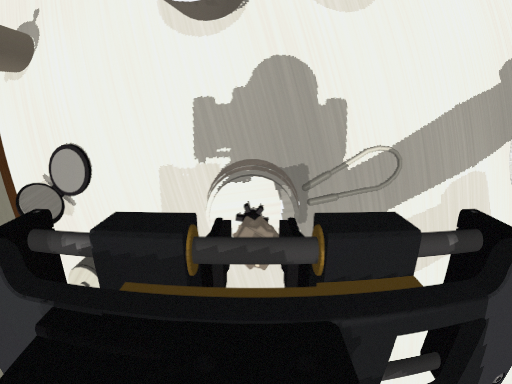

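Wad B is held at (255,230). Moving to the bin.

{"op": "drive_tool", "data": {
  "commands": [
    [0,0,0,-3,0,-0.7,1],
    [0,0,0,-5,0,-1.2,1],
    [0,0,0,-5,0,-1.2,1],
    [0,0,0,-5,0,-1.2,1],
    [0,0,0,-4,0,-0.9,1],
    [0,0,0,-2,0,-0.4,1],
    [0,0,0,0,0,0,1]
  ]
}}

```text
time_s: 14.88
tcp_pos: [502.4, -336.0, 185.7]
orientation: [-1.301, -1.009, 1.022]
wrist_force: [-0.4, -0.6, 0.2]
width: 27.8
```

```bash
python3 go.py 508 -334 80 165
```

```text
t 14.88 tcp [ 502.4 -336.   185.7] yaw(z) 165.29 tilt y=[-0.017  0.009 -1.   ] width 27.8 F [-0.4 -0.6  0.2]
shift cm tool x,y,z: [ 0.29 10.56 -0.69]
ay total 0.005 (for yaw err -0.3 deg)
```

{"op": "drive_tool", "data": {
  "commands": [
    [-0.017,0,0.008,0.2,2,-0.6,1],
    [0,0,0,0,3,0,1],
    [0,0,0,0,3,0,1],
    [0,0,0,0,2,0,1],
    [0,0,0,0,0,0,1]
  ]
}}

```text
time_s: 15.5
tcp_pos: [508.1, -328.7, 81.5]
orientation: [-1.314, -1.019, 1.025]
wrist_force: [0.5, -0.2, 1.2]
width: 27.6
```

```bash
python3 go.py 508 -334 80 165
```

```text
t 15.50 tcp [ 508.1 -328.7   81.5] yaw(z) 165.63 tilt y=[-0.005 -0.    -1.   ] width 27.6 F [ 0.5 -0.2  1.2]
shift cm tool x,y,z: [-0.52  0.15 -0.12]
ay total 0.011 (for yaw err -0.6 deg)
```

{"op": "drive_tool", "data": {
  "commands": [
    [0,0,0,-0.3,0,0,1],
    [0,0,0,0,0,0,4.5],
    [0,0,0,0,0,0,4.5],
    [0,0,0,0,0,0,4.5],
    [0,0,0,0,-3,0,4.5],
    [0,0,0,0,-4,0,4.5],
    [0,0,0,0,-5,0,4.5],
    [0,0,0,0,-2,0,4.5],
    [0,0,0,0,0,0,4.5]
  ]
}}

```text
time_s: 16.62
tcp_pos: [509.0, -331.4, 230.0]
orientation: [-1.32, -1.023, 1.024]
wrist_force: [-0.6, 0.1, -0.2]
width: 45.0
```

```bash
python3 go.py 486 300 220;python3 -c "
from h import *
snap('wrist','pics/w11.png')"
```

```text
t 16.62 tcp [ 509.  -331.4  230. ] yaw(z) 165.69 tilt y=[ 0.001 -0.003 -1.   ] width 45.0 F [-0.6  0.1 -0.2]
shift cm tool x,y,z: [60.61  0.83 17.84]
```

View pics/w11.png

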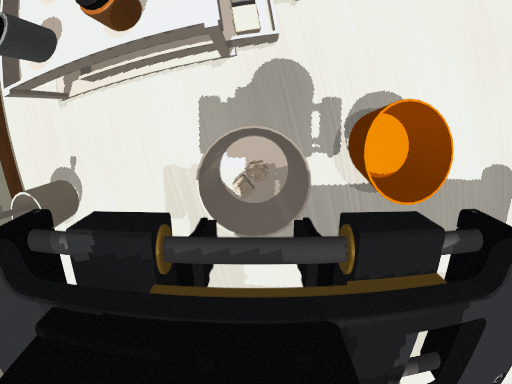

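Both wads are in the bin, at (245,180) and (258,168), and it is upright. On to the beaker.

{"op": "drive_tool", "data": {
  "commands": [
    [0,0,0,3,0,0.8,7],
    [0,0,0,5.5,0,1.5,7],
    [0,0,0,5.5,0,1.5,7],
    [0,0,0,5.5,0,1.5,7],
    [0,0,0,5.5,0,1.5,7],
    [0,0,0,5.5,0,1.5,7],
    [0,0,0,5.5,0,1.5,7],
    [0,0,0,5.5,0,1.5,7],
    [0,0,0,5.5,0,1.5,7],
    [0,0,0,5.5,0,1.5,7],
    [0,0,0,5.5,0,1.5,7],
    [0,0,0,5.5,0,1.5,7],
    [0,0,0,4,0,1.2,7],
    [0,0,0,2,0,0.5,7],
    [0,0,0,0,0,0,7]
  ]
}}

```text
time_s: 18.55
tcp_pos: [487.2, 407.5, 199.6]
orientation: [-1.308, -0.982, 1.051]
wrist_force: [-0.2, -0.0, 0.7]
width: 69.8
```

```bash
python3 go.py 486 336 88;python3 -c "
from h import *
snap('wrist','pics/w12.png')"
```

```text
t 18.55 tcp [487.2 407.5 199.6] yaw(z) 165.30 tilt y=[-0.039 -0.017 -0.999] width 69.8 F [-0.2 -0.   0.7]
shift cm tool x,y,z: [-6.66 11.28 -2.07]
```

View pics/w12.png

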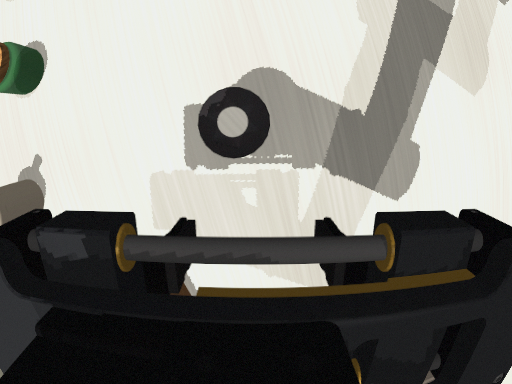

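```bash
python3 - <<'E'
from h import *
m=np.load('pics/w12.png.npz'); im=m['im']
g=im[80:165,190:275].astype(float)
v=np.clip(g*4-20,0,255)**1.0
v=cv2.resize(v.astype(np.uint8),None,fx=7,fy=7,interpolation=cv2.INTER_NEAREST)
cv2.imwrite('pics/w12c.png',v[:,:,::-1])
print(onz(m,232.5,121.5,109,True))
gr=im[:,:,1]; print(gr[121,195:275])
E
```

```text
[484.58432658 337.63717804 109.        ]
[155 154 151  80  25  31  30  28  28  31  29  31  29  27  30  31  27  32
  30  33  35  35 143 170 170 169 167 165 168 168 171 172 173 173 171 171
 171 165 165 165 169 170 173 171 169 168 169 171 171 172 171 168 137  72
  34  33  33  28  34  29  30  31  33  29  28  30  30  29  31  29  28  32
  29  26  47 149 152 152 150 145]
```

View pics/w12c.png

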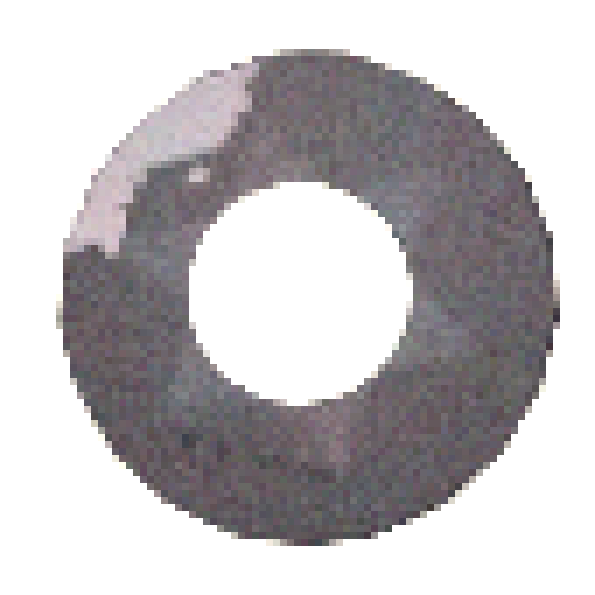

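```bash
python3 - <<'E'
from h import *
m=camera_model('wrist')
a=np.mean([get_image('wrist').astype(float) for _ in range(12)],0)
np.savez('pics/avg.npz',a=a,**{k:np.array(v) for k,v in m.items()})
g=a[80:165,190:275]
g=g-g*0
v=np.clip((g.mean(2)-24)*16,0,255)
v=cv2.resize(v.astype(np.uint8),None,fx=7,fy=7,interpolation=cv2.INTER_CUBIC)
cv2.imwrite('pics/avgc.png',v)
E
```

```text
(no output)
```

View pics/avgc.png

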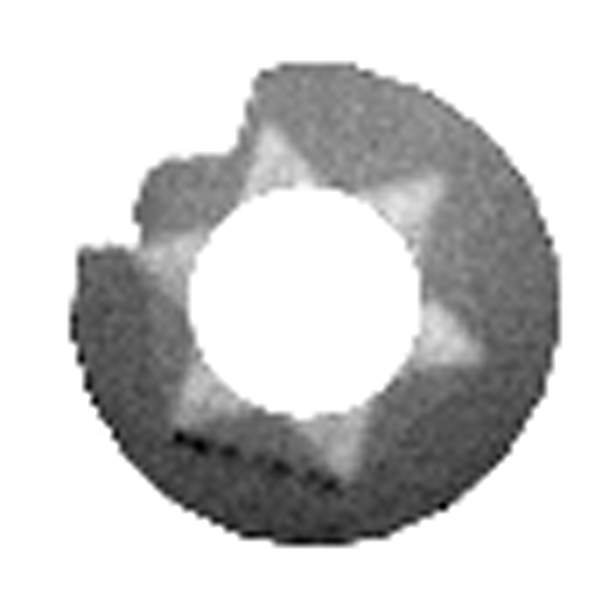

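The averaged view clearly shows the hexagon's six corners. Now working out its yaw.

```bash
python3 - <<'E'
from h import *
m=np.load('pics/avg.npz')
C=np.array([(268,125),(445,178),(482,360),(345,478),(175,425),(140,250)])
P=np.array([onz(m,190+(u+.5)/7-.5,80+(v+.5)/7-.5,109,True)[:2] for u,v in C]); c=P.mean(0); d=P-c
a=np.arctan2(d[:,1],d[:,0]); print(c,np.hypot(*d.T),np.degrees(a)%60, 'corner mod60',np.degrees(np.angle(np.mean(np.exp(6j*a))))/6)
E
python3 go.py 484.5 337.5 110
```

```text
[483.76310324 337.96426662] [22.3031482  22.35814362 22.18159294 21.98515019 22.10936336 21.56117748] [27.84802591 27.66362964 26.31314354 26.48710547 27.28774812 27.08780746] corner mod60 27.114636638445962
t 19.20 tcp [487.9 407.  201.7] yaw(z) 165.23 tilt y=[-0.037 -0.014 -0.999] width 70.8 F [0.1 0.2 0.5]
shift cm tool x,y,z: [-6.59  9.28 -1.74]
```

```bash
sed -i "s/^    if yaw is/    t=M[2,:]*0; c=np.linalg.inv(M)@np.array([0,0,-1.]); print('tiltfix thx %.3f thz %.3f'%(c[2],-c[0]))\n    if yaw is/" go.py; python3 go.py 484.3 337.5 130 177.1
```

```text
t 19.20 tcp [487.9 407.  201.7] yaw(z) 165.23 tilt y=[-0.037 -0.014 -0.999] width 70.8 F [0.1 0.2 0.5]
shift cm tool x,y,z: [-6.64  7.28 -1.65]
tiltfix thx -0.032 thz -0.023
ay total -0.207 (for yaw err 11.9 deg)
```

{"op": "drive_tool", "data": {
  "commands": [
    [-0.032,-0.1,-0.022,0,0,0,7],
    [0,-0.1,0,0,0,0,7],
    [0,0,0,-3,0,-0.2,7],
    [0,0,0,-3,0,0,7],
    [0,0,0,0,0,0,7]
  ]
}}

```text
time_s: 19.82
tcp_pos: [486.6, 345.9, 201.4]
orientation: [-1.231, -1.173, 1.172]
wrist_force: [0.6, -0.4, 0.5]
width: 69.8
```

```bash
python3 go.py 484.3 337.5 130 177.1
```

```text
t 19.82 tcp [486.6 345.9 201.4] yaw(z) 177.16 tilt y=[ 0.     0.001 -1.   ] width 69.8 F [ 0.6 -0.4  0.5]
shift cm tool x,y,z: [-0.86  7.14  0.19]
tiltfix thx 0.000 thz 0.001
ay total 0.001 (for yaw err -0.1 deg)
```

{"op": "drive_tool", "data": {
  "commands": [
    [0,0,0,-0.8,0,0.2,7],
    [0,0,0,0,2,0,7],
    [0,0,0,0,3,0,7],
    [0,0,0,0,2,0,7],
    [0,0,0,0,0,0,7]
  ]
}}

```text
time_s: 20.45
tcp_pos: [484.7, 340.3, 130.6]
orientation: [-1.23, -1.178, 1.17]
wrist_force: [-0.2, -0.2, -0.2]
width: 69.9
```

```bash
python3 go.py 484.3 337.5 88 177.1;python3 -c "
from h import *
snap('wrist','pics/w13.png')"
```

```text
t 20.45 tcp [484.7 340.3 130.6] yaw(z) 177.29 tilt y=[ 0.003  0.004 -1.   ] width 69.9 F [-0.2 -0.2 -0.2]
shift cm tool x,y,z: [-0.3   4.26  0.03]
tiltfix thx 0.003 thz 0.004
ay total 0.003 (for yaw err -0.2 deg)
```

View pics/w13.png

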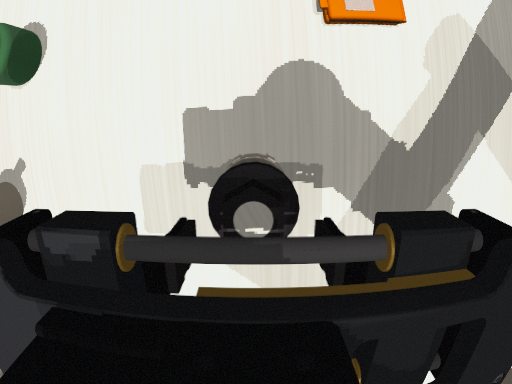

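{"op": "drive_tool", "data": {
  "commands": [
    [0.003,0,0.003,-0.2,1.3,0,7],
    [0,0,0,0,1.5,0,7],
    [0,0,0,0,1,0,7],
    [0,0,0,0,0,0,7]
  ]
}}

```text
time_s: 21.0
tcp_pos: [486.0, 340.0, 93.0]
orientation: [-1.23, -1.18, 1.17]
wrist_force: [-0.4, 0.2, 0.1]
width: 70.0
```

```bash
python3 go.py 484.3 337.5 87.5 177.1
```

```text
t 21.00 tcp [486. 340.  93.] yaw(z) 177.34 tilt y=[ 0.003  0.005 -1.   ] width 70.0 F [-0.4  0.2  0.1]
shift cm tool x,y,z: [-0.26  0.55  0.16]
tiltfix thx 0.003 thz 0.005
ay total 0.004 (for yaw err -0.2 deg)
```

{"op": "drive_tool", "data": {
  "commands": [
    [0.003,0.004,0.005,-0.3,0.4,0.2,7],
    [0,0,0,0,0.1,0,5],
    [0,0,0,0,0,0,3.5],
    [0,0,0,0,0,0,3.5],
    [0,0,0,0,0,0,3.5],
    [0,0,0,0,0,0,3.5]
  ],
  "grip_force": 15
}}

```text
time_s: 21.75
tcp_pos: [484.7, 337.6, 88.9]
orientation: [-1.233, -1.175, 1.17]
wrist_force: [0.7, 0.4, -1.0]
width: 40.0
```

```bash
python3 go.py 484.3 337.5 87.5 177.1
```

```text
t 21.75 tcp [484.7 337.6  88.9] yaw(z) 177.11 tilt y=[ 0.002  0.002 -1.   ] width 40.0 F [ 0.7  0.4 -1. ]
shift cm tool x,y,z: [-0.02  0.14  0.04]
tiltfix thx 0.002 thz 0.002
ay total 0.000 (for yaw err -0.0 deg)
```

Width reads 40.0 mm, the across-flats size, so the grip is seated. Lifting and turning.

{"op": "drive_tool", "data": {
  "commands": [
    [0,0,0,0,0,0,3.5],
    [0,0,0,0,-2,0,3.5],
    [0,0,0,0,-4,0,3.5],
    [0,0,0,0,-4,0,3.5],
    [0,0,0,0,-3,0,3.5],
    [0,0.12,0,0,0,0,3.5],
    [0,0.12,0,0,0,0,3.5],
    [0,0.12,0,0,0,0,3.5],
    [0,0,0,0,0,0,3.5]
  ],
  "grip_force": 40
}}

```text
time_s: 22.88
tcp_pos: [479.5, 334.4, 215.9]
orientation: [-1.379, -0.88, 0.904]
wrist_force: [0.8, 0.3, -3.2]
width: 39.8
```

```bash
python3 go.py 527.2 -53.3 220 156.7
```

```text
t 22.88 tcp [479.5 334.4 215.9] yaw(z) 155.74 tilt y=[-0.013 -0.007 -1.   ] width 39.8 F [ 0.8  0.3 -3.2]
shift cm tool x,y,z: [-33.39  -0.19 -20.27]
tiltfix thx -0.009 thz -0.012
ay total -0.017 (for yaw err 1.0 deg)
```

{"op": "drive_tool", "data": {
  "commands": [
    [-0.009,-0.017,-0.012,-2,-0.3,-1.2,3.5],
    [0,0,0,-4,-0.1,-2.4,3.5],
    [0,0,0,-5,-0.1,-3,3.5],
    [0,0,0,-5,-0.1,-3,3.5],
    [0,0,0,-5,-0.1,-3,3.5],
    [0,0,0,-5,-0.1,-3,3.5],
    [0,0,0,-4,-0.1,-2.4,3.5],
    [0,0,0,-2,0,-1.2,3.5],
    [0,0,0,0,0,0,3.5]
  ]
}}

```text
time_s: 24.0
tcp_pos: [530.7, -45.7, 220.8]
orientation: [-1.364, -0.916, 0.928]
wrist_force: [0.5, 0.0, -3.4]
width: 39.7
```

```bash
python3 go.py 527.2 -53.3 185 156.7
```

```text
t 24.00 tcp [530.7 -45.7 220.8] yaw(z) 158.01 tilt y=[-0.008 -0.002 -1.   ] width 39.7 F [ 0.5  0.  -3.4]
shift cm tool x,y,z: [-0.82  3.58  0.01]
tiltfix thx -0.007 thz -0.004
ay total 0.023 (for yaw err -1.3 deg)
```

{"op": "drive_tool", "data": {
  "commands": [
    [-0.007,0.02,-0.004,-0.8,1,0,3.5],
    [0,0,0,0,1.5,0,3.5],
    [0,0,0,0,1,0,3.5],
    [0,0,0,0,0,0,3.5]
  ]
}}

```text
time_s: 24.5
tcp_pos: [525.4, -51.5, 182.4]
orientation: [-1.371, -0.907, 0.91]
wrist_force: [0.0, -0.3, -3.3]
width: 39.8
```

```bash
python3 go.py 527.2 -53.3 165 156.7; python3 -c "
from h import *
i,m=snap('side','pics/s14.png');j,m=snap('top','pics/t14.png')
a=cv2.resize(i[130:260,190:320,::-1],(400,400));b=cv2.resize(j[150:250,220:320,::-1],(400,400));cv2.imwrite('pics/c14.png',np.hstack([a,b]))"
```

```text
t 24.50 tcp [525.4 -51.5 182.4] yaw(z) 157.03 tilt y=[-0.002  0.    -1.   ] width 39.8 F [ 0.  -0.3 -3.3]
shift cm tool x,y,z: [-0.09  1.74 -0.24]
tiltfix thx -0.002 thz -0.001
ay total 0.006 (for yaw err -0.3 deg)
```

View pics/c14.png

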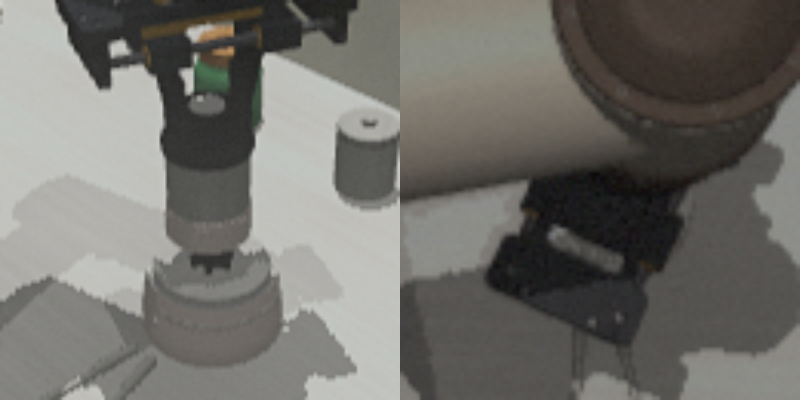

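The beaker hangs upright above the drive, and its foot is clear of the deck. Going down in small steps.

{"op": "drive_tool", "data": {
  "commands": [
    [0,0,0,-0.05,0.6,-0.2,3.5],
    [0,0,0,0,0.6,0,3.5],
    [0,0,0,0,0,0,3.5]
  ]
}}

```text
time_s: 24.98
tcp_pos: [528.8, -52.5, 171.7]
orientation: [-1.373, -0.911, 0.908]
wrist_force: [0.8, 0.5, -2.3]
width: 39.7
```

```bash
python3 go.py 527.2 -53.3 160 156.7
```

```text
t 24.98 tcp [528.8 -52.5 171.7] yaw(z) 157.07 tilt y=[ 0.002  0.001 -1.   ] width 39.7 F [ 0.8  0.5 -2.3]
shift cm tool x,y,z: [-0.13  1.17  0.11]
tiltfix thx 0.002 thz 0.001
ay total 0.007 (for yaw err -0.4 deg)
```

{"op": "drive_tool", "data": {
  "commands": [
    [0,0,0,-0.1,0.5,0.1,3.5],
    [0,0,0,0,0.5,0,3.5],
    [0,0,0,0,0,0,3.5]
  ]
}}

```text
time_s: 25.35
tcp_pos: [527.5, -53.2, 161.1]
orientation: [-1.373, -0.912, 0.908]
wrist_force: [0.2, -0.1, -2.5]
width: 39.9
```

```bash
python3 go.py 527.2 -53.3 150 156.7
```

```text
t 25.35 tcp [527.5 -53.2 161.1] yaw(z) 157.06 tilt y=[ 0.003  0.001 -1.   ] width 39.9 F [ 0.2 -0.1 -2.5]
shift cm tool x,y,z: [-0.02  1.11  0.02]
tiltfix thx 0.002 thz 0.002
ay total 0.006 (for yaw err -0.4 deg)
```

No contact forces so far, with the stem already inside the socket. Next comes the spline zone.

{"op": "drive_tool", "data": {
  "commands": [
    [0,0.006,0,0,0.3,0,3.5],
    [0,0,0,0,0.3,0,3.5],
    [0,0,0,0,0.2,0,3.5],
    [0,0,0,0,0,0,3.5]
  ]
}}

```text
time_s: 25.85
tcp_pos: [527.7, -53.1, 152.7]
orientation: [-1.376, -0.907, 0.902]
wrist_force: [-0.3, -0.3, -2.4]
width: 39.5
```

```bash
python3 go.py 527.2 -53.3 150 156.7; python3 -c "
from h import *
print(get_obs()['moment'])"
```

```text
t 25.85 tcp [527.7 -53.1 152.7] yaw(z) 156.70 tilt y=[ 0.003  0.001 -1.   ] width 39.5 F [-0.3 -0.3 -2.4]
shift cm tool x,y,z: [-0.04  0.27  0.04]
tiltfix thx 0.003 thz 0.002
ay total -0.000 (for yaw err 0.0 deg)
[ 0.15076835 -0.13156739 -0.0382147 ]
```

TCP is at 152.7 mm, below the 158 mm where the ribs would stop on the teeth, and there is no force: the splines mesh. Pressing down now.

{"op": "drive_tool", "data": {
  "commands": [
    [0.002,0,0.001,0,0.3,0,3.5],
    [0,0,0,0,0.3,0,3.5],
    [0,0,0,0,0.2,0,3.5]
  ],
  "grip_force": 55
}}

```text
time_s: 26.22
tcp_pos: [528.2, -53.2, 146.4]
orientation: [-1.376, -0.907, 0.904]
wrist_force: [-3.0, 1.2, 5.4]
width: 39.4
```

```bash
python3 go.py 527.2 -53.3 145 156.7
```

```text
t 26.23 tcp [528.2 -53.2 146.4] yaw(z) 156.74 tilt y=[ 0.002 -0.    -1.   ] width 39.4 F [-3.   1.2  5.4]
shift cm tool x,y,z: [-0.05  0.14  0.09]
tiltfix thx 0.002 thz 0.001
ay total 0.001 (for yaw err -0.0 deg)
```

{"op": "drive_tool", "data": {
  "commands": [
    [0,0,0,0,0.3,0.05,3.5],
    [0,0,0,0,0.3,0,3.5]
  ]
}}

```text
time_s: 26.48
tcp_pos: [528.3, -53.3, 144.5]
orientation: [-1.377, -0.908, 0.905]
wrist_force: [-7.5, 3.2, 23.4]
width: 39.6
```

```bash
python3 go.py 527.2 -53.3 145 156.7
```

```text
t 26.48 tcp [528.3 -53.3 144.5] yaw(z) 156.83 tilt y=[ 0.004 -0.002 -1.   ] width 39.6 F [-7.5  3.2 23.4]
shift cm tool x,y,z: [-0.04 -0.05  0.11]
tiltfix thx 0.004 thz -0.000
ay total 0.002 (for yaw err -0.1 deg)
```

```bash
python3 -c "
from h import *
for n in ['side','top','wrist']: snap(n,f'pics/{n}15.png')
for _ in range(4): get_image('side')
i=np.load('pics/side15.png.npz')['im'];cv2.imwrite('pics/c15.png',cv2.resize(i[130:260,190:320,::-1],(560,560)))"
python3 go.py 527.2 -53.3 145 156.7
```

```text
t 26.82 tcp [528.3 -53.2 144.5] yaw(z) 156.82 tilt y=[ 0.004 -0.001 -1.   ] width 39.5 F [-6.   1.9 16.3]
shift cm tool x,y,z: [-0.05 -0.05  0.09]
tiltfix thx 0.004 thz 0.000
ay total 0.002 (for yaw err -0.1 deg)
```

View pics/c15.png

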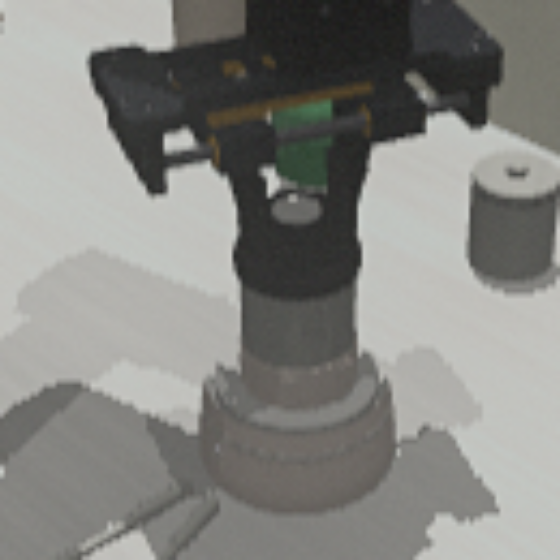

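View pics/side15.png

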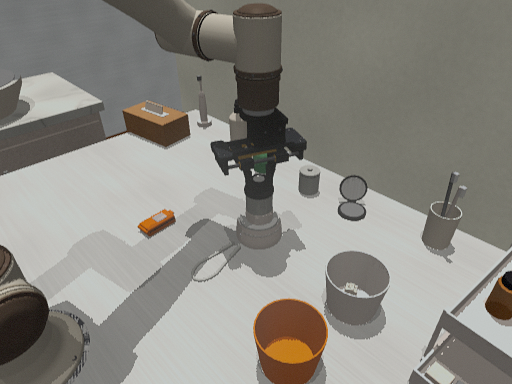

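View pics/top15.png

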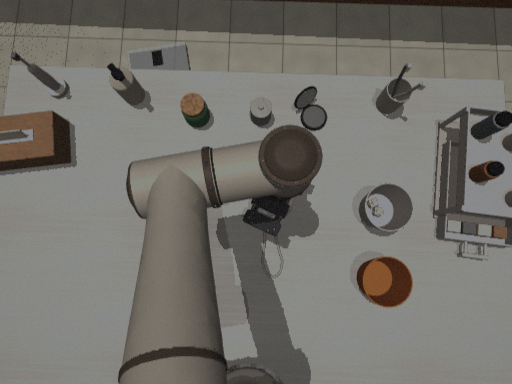

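{"op": "drive_tool", "data": {
  "commands": [
    [0,0,0,0,0.35,0.08,3.5]
  ]
}}

```text
time_s: 26.95
tcp_pos: [528.1, -53.1, 144.5]
orientation: [-1.379, -0.911, 0.905]
wrist_force: [-5.5, 2.0, 19.2]
width: 39.4
```

```bash
python3 go.py 527.2 -53.3 145 156.7; python3 -c "
from h import *
for k in range(12):
    get_image('side')
    if k%3==2:
        o=get_obs();print(o['time_s'],np.round(o['wrist_force'],1),np.round(o['tcp_pos'],1),o['width'])"
```

```text
t 26.95 tcp [528.1 -53.1 144.5] yaw(z) 156.88 tilt y=[ 0.006 -0.002 -1.   ] width 39.4 F [-5.5  2.  19.2]
shift cm tool x,y,z: [-0.05 -0.05  0.07]
tiltfix thx 0.007 thz 0.000
ay total 0.003 (for yaw err -0.2 deg)
27.1 [-6.2  1.1 18.5] [528.1 -53.1 144.5] 39.37896002397376
27.25 [-5.7  1.1 18. ] [528.1 -53.1 144.5] 39.782736647249706
27.4 [-5.2  2.1 18.5] [528.1 -53.1 144.5] 39.7052578428786
27.55 [-5.1  0.9 17.9] [528.1 -53.1 144.5] 39.6590416198919
```

Over 0.6 s the hold is steady at about 18 N. The TCP stayed at 144.5 mm when I pushed a little harder, so the deck is on its stop. Handing in.

```bash
python3 -c "
from rig import hand_in
print(hand_in())"
```

```text
the job is handed in; nothing more can be done
None
```

Both papers are in the small white bin, and the beaker sits meshed on the mill's drive. I handed the job in at 27.6 s of the 66 s allowed, with the gripper still holding the beaker pressed down.

- **Papers:** The last wrist view of the bin showed both papers on its floor, with the bin upright. The first grasp of paper A closed too high and off-centre, so I reopened and gripped it again lower; paper B went at the first try.
- **Beaker:** I gripped the knob across its flats (about 40 mm) and turned it about 20° to match the drive teeth. It slid past the height where the ribs would stop on the teeth, with no contact force.
- **Pressed down:** The tool height settled at 144.5 mm, which puts the beaker's underside about 56 mm above the counter, where the deck reaches its stop. The downward push held steady at about 18 N for 0.6 s, and pushing harder did not lower it further.
- **Other items:** The jar, splitter, cleaner, mirror, pot and orange bin look unmoved in the last side and top pictures; I did not measure their positions.
- **Not perfect:** A sideways force of about 5 N remained at the wrist while pressing. I could not see the splines themselves, so the mesh is judged from height and force alone.

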